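Dial a preset code on the bench counter and load it

ROBOT

A 7-joint arm with a two-finger parallel gripper is mounted at the origin on a cart in front of the work surface, level with it; the furniture and walls round the work are solid. World frame = base frame: x ahead of the robot, y to its left, z up, the work surface at z = 0. Lengths are in m, angles in rad, forces in N, time in s.
With the tool pointing down it reaches from about 0.425 to 0.875 m from the base axis. Payload 8.4 kg.
Tool frame: the origin (TCP) lies on the centre line of the jaws, within the pads' length; the fingertips stand 14 mm ahead of it and the grasp point (between the pads) lies 5 mm behind it; z points along the fingers, y is the line along which they close (so a half turn about z gives the same grasp; the last joint's range is limited). The gripper opens to 85 mm and grips with 20 to 120 N. Pads are 22 mm wide; open, the fingers measure 114 mm over their backs; the gripper's body (76 mm by 85 mm) begins 54 mm behind the grasp point. The pads swing forward as they close: fully open they stand 13 mm farther back than shut.
Start: joints at [-1.346, 0.333, 0.04, 1.465, -0.013, 1.343, -0.059], TCP at [0.207, 0.616, 0.209] pointing down, gripper open.
Joint ranges: [-2.58, 2.58], [-0.38, 2.09], [-1.3, 1.39], [0.25, 2.4], [-1.5, 4.64], [0.08, 2.09], [-2.65, 2.65]. Speed limits (rad/s): [2.22, 2.22, 2.79, 2.79, 3.14, 3.14, 3.14].

INTERFACE

Orientations are given as a 3x3 rotation matrix whose columns are the frame's x, y, z axes.
In Python, from bench import observe, snapshot, job_done gives the robot as it stands.
- The arm moves only by the tool jog_arm, never from a script. Its argument "plan" is a list of rows, each an object with "gripper": the opening, from -1 (shut) to 1 (fully open); "delta_pos": the shift along the world's x, y, z in cm, a list of three; "twist": the turn about the world's z in degrees. A call has 1 to 20 rows; each row is the pose to reach, as a shift and turn from the pose commanded when the call began; what a row does not reach only later rows make up. A row lasts 1/12 s, in which the tool goes at most 41.7 mm and 7.16 degrees, less where a joint would pass 70% of its speed; a pose out of reach is approached as far as the arm can. A call with a gripper value outside its range is refused whole. The fingers move at their own pace and stop on an object; "force" is the grip in N (left out, the last holds). Time passes only in rows, so rows that repeat a pose let the fingers close. It gives the time, the measured TCP pose, the force, the opening and the grip force at its end, in the units of the state.
- observe(): the state, without advancing time (a new reading comes with each control period).
- snapshot(name): name is "side" or "top" or "wrist"; returns a dict with "pixels" (384x512x3 uint8, blue, green, red), "vfov" (degrees; the focal length in pixels is half the picture's height over the tangent of half this angle, whatever the lens; pixels are square), "cx", "cy" (the principal point, pixels), "k1" (the pictures are not rectified: a ray, as slopes to the right and down, at radius r is drawn at 1 + k1 r^2 times it, then the intrinsics apply), "R" (3x3) and "t" (3): a world point X has camera coordinates R X + t. Camera axes: x right, y down, z forward; pixel columns grow to the right and rows downward; lengths in m; the calibration is good to about 2 mm. A picture is of the moment at which its call begins. There is no depth.
- job_done(): hands the job in; it is judged then, once.
The state is a dict: "t": time; "joint_positions": joint angles; "dq": joint speeds; "joint_torque": joint torques, N m; "tool_pos": TCP position; "tcp_rot": TCP orientation; "contact_force": force on the tool from outside, world axes, zero at the start; "torque": the same for the moment, N m; "gripper_width": opening from 0.0 (shut) to 1.0 (fully open); "grasp_force": force on a finger pad.
Only numpy, scipy, OpenCV 4.12 (cv2) and the standard library are available. Lean on these libraries where they do the work, as an engineer would, in place of code of your own. Each camera call takes 0.05 s, during which the arm holds its last target. There are 200 camera calls.

TASK

Set the three thumbwheels on top of the grey preset counter to 5 3 7, read from left to right, each wheel clicked home on its digit (none left between two); then, with the code standing, press the square white load key all the way down once and let it come up, so that the counter takes the code over. The wheels are turned with a light fingertip drag on their rubber treads: press just hard enough that the tread does not slip, never with more than 22 N anywhere, for the switches break; leave the bottle, pen, tube and dish around the counter where they are.

Things in the scene. Friction and masses are not known exactly. Their poses are not given: they have to be found in the camera images.
- counter: preset counter: low grey case, 124 mm deep (x), 190 wide (y), fixed to the worktop; origin under its centre; x away from the robot at yaw 0, y left, z up. Flat top panel 56 mm up. In it, in a light grey bezel 1 mm proud, three black rubber thumbwheels side by side, axles along y; left of each a window shows its digit (6 mm high, read from the robot's side). Right of them a square white key.
- slot_a (a point): point in the panel's plane over axle and mid-tread of the left wheel. Tread 46 mm in diameter, 14 wide; wheels 32 apart. Its top is 7 to 11 mm above this point: each switch sits at its own unknown height, to be felt; hard rubber: touch down at under 10 mm/s or the force spikes. Shut fingertips pressed on the tread and drawn along its curve, over the top, turn it one or two digits a stroke.
- slot_b (a point): point in the panel's plane over axle and mid-tread of the middle wheel. Tread 46 mm in diameter, 14 wide; wheels 32 apart. Its top is 7 to 11 mm above this point: each switch sits at its own unknown height, to be felt; hard rubber: touch down at under 10 mm/s or the force spikes. Shut fingertips pressed on the tread and drawn along its curve, over the top, turn it one or two digits a stroke.
- slot_c (a point): point in the panel's plane over axle and mid-tread of the right wheel. Tread 46 mm in diameter, 14 wide; wheels 32 apart. Its top is 7 to 11 mm above this point: each switch sits at its own unknown height, to be felt; hard rubber: touch down at under 10 mm/s or the force spikes. Shut fingertips pressed on the tread and drawn along its curve, over the top, turn it one or two digits a stroke.
- wheel_a (a joint): left wheel, rad: digit n at n x 0.6283 (9 at 5.655); stops just past 0 and 9. The digit grows as the tread top moves away from the robot (case +x), 14.5 mm a digit. A sprung detent pulls it to the nearest digit (left near midway it may stay); leaving a click takes 1 to 1.5 N along the tread. Tread friction on fingers about 1, varying: a press under 2 N slips, 7 to 12 N drags with little slip.
- wheel_b (a joint): middle wheel, rad: digit n at n x 0.6283 (9 at 5.655); stops just past 0 and 9. The digit grows as the tread top moves away from the robot (case +x), 14.5 mm a digit. A sprung detent pulls it to the nearest digit (left near midway it may stay); leaving a click takes 1 to 1.5 N along the tread. Tread friction on fingers about 1, varying: a press under 2 N slips, 7 to 12 N drags with little slip.
- wheel_c (a joint): right wheel, rad: digit n at n x 0.6283 (9 at 5.655); stops just past 0 and 9. The digit grows as the tread top moves away from the robot (case +x), 14.5 mm a digit. A sprung detent pulls it to the nearest digit (left near midway it may stay); leaving a click takes 1 to 1.5 N along the tread. Tread friction on fingers about 1, varying: a press under 2 N slips, 7 to 12 N drags with little slip.
- key_face (a point): centre of the top face of the square white load key (22 mm square, standing 9 mm above the panel when up) on the right of the counter's top. Moves with the case, not with the key.
- load_key (a joint): load key travel, m: 0 up, 0.006 fully down; sprung, 2 N to start and 6 N at the bottom stop; counts as pressed beyond 0.004; springs up when released.
- dye_bottle: dark brown screw-cap bottle, 44 mm in diameter, 78 mm high, standing behind the counter; origin under its centre
- blue_marker: blue marker pen, 127 mm long, 12 mm thick, lying in front of the counter; origin under its middle
- clear_tube: small clear lidded tube, 40x17x13 mm, lying in front of the counter; origin under its middle
- dish: round shallow dish with pink filling, 62 mm in diameter, 15 mm high, behind the counter; origin under its centre

How it is judged:
By the outcome, as a careful person would: the job done as asked, in the order asked, and still so for the second after the job is handed in, with the robot touching nothing.
It also fails if it takes over 72 s, if anything falls off the work surface, if the arm or the gripper's body presses on something with over 40 N, if the wrist force passes 120 N, or if a joint passes its speed limit or range.

## Working session

There is one attempt and no reset: what is moved stays moved. The work goes in short steps, Python scripts to look and compute and a tool call to move; the robot and the scene stay as the last step left them, time stands still between calls to the robot, and variables do not carry over. Pictures are saved under pics/ and viewed, at most 10 in all, crops included, and the job is handed in when it is done.

Besides the shell and the picture viewer there is one more tool, called after ">>>" by a JSON object that holds its "api" and its "payload". jog_arm: Moves the arm, as the interface text tells. Its arguments: {"type":"object","properties":{"plan":{"type":"array","items":{"type":"object","properties":{"gripper":{"type":"number"},"delta_pos":{"type":"array","items":{"type":"number"}},"twist":{"type":"number"}}}},"force":{"type":"number"}},"required":["plan"]}

```bash
mkdir -p pics; cat > h.py <<'E'
import numpy as np,cv2
from bench import observe,snapshot
def cal(s):
    f=192/np.tan(np.radians(s['vfov'])/2)
    return f
def ray(s,u,v):
    f=cal(s);d=np.array([(u-s['cx'])/f,(v-s['cy'])/f]);p=d.copy()
    for _ in range(20): p=d/(1+s['k1']*(p@p))
    R=np.array(s['R']);t=np.array(s['t']);return -R.T@t,R.T@np.array([p[0],p[1],1])
def onz(s,u,v,z):
    c,d=ray(s,u,v);return c+d*(z-c[2])/d[2]
def proj(s,X):
    X=np.array(s['R'])@np.array(X)+np.array(s['t']);p=X[:2]/X[2];p=p*(1+s['k1']*(p@p));return p*cal(s)+[s['cx'],s['cy']]
E
python3 - <<'E'
from h import *
import pickle
for n in ('top','side','wrist'):
    s=snapshot(n);pickle.dump(s,open(n+'.pkl','wb'))
    cv2.imwrite(f'pics/{n}0.png',s['pixels'])
    print(n,{k:np.round(s[k],3).tolist() for k in s if k!='pixels'})
a=cv2.imread('pics/top0.png');b=cv2.imread('pics/side0.png')
o=np.hstack([a,b]);cv2.imwrite('pics/both.png',cv2.resize(o,(800,300),interpolation=cv2.INTER_AREA))
s=observe();print(s['t'],s['contact_force'],s['tcp_rot'],s['tool_pos'])
E
```

```text
top {'vfov': 45.081, 'cx': 254.29, 'cy': 197.943, 'k1': 0.049, 'R': [[-0.005, -1.0, -0.005], [-0.977, 0.006, -0.214], [0.214, 0.004, -0.977]], 't': [-0.166, 0.564, 0.797]}
side {'vfov': 48.544, 'cx': 259.4, 'cy': 185.26, 'k1': -0.02, 'R': [[-0.722, 0.692, -0.013], [0.595, 0.61, -0.524], [-0.354, -0.386, -0.852]], 't': [0.538, -0.179, 1.051]}
wrist {'vfov': 66.439, 'cx': 253.383, 'cy': 191.075, 'k1': -0.018, 'R': [[0.317, 0.948, -0.002], [0.899, -0.3, 0.32], [0.303, -0.103, -0.947]], 't': [-0.65, -0.043, 0.381]}
0.15 [ 0.38574368 -0.31345822  0.05210863] [[-9.48028370e-01  3.18185658e-01 -3.11326962e-04]
 [ 3.18185791e-01  9.48027514e-01 -1.27907113e-03]
 [-1.11835562e-04 -1.31165553e-03 -9.99999134e-01]] [0.20671022 0.61582854 0.20780759]
```

View pics/both.png

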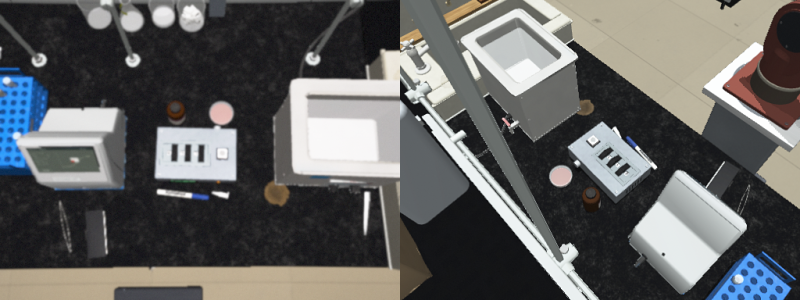

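The counter is in the top view at about (250,197) full-res, with the key on the right at (285,197). I'll enlarge it.

```bash
python3 - <<'E'
from h import *
a=cv2.imread('pics/top0.png')[150:240,190:310]
cv2.imwrite('pics/topc.png',cv2.resize(a,(792,594),interpolation=cv2.INTER_CUBIC))
E
```

```text
(no output)
```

View pics/topc.png

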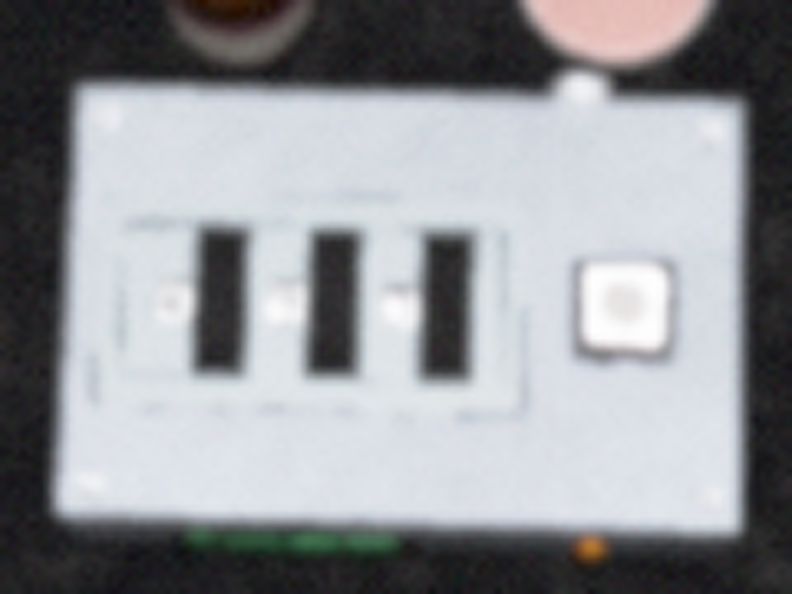

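The top crop shows panel corners at about (77,88), (745,98), (52,518), (742,535). The wheels are centred near (221,302), (333,304) and (447,307), the key at (625,307). The digits are too small to read here, so the wrist camera must do that.

```bash
python3 - <<'E'
from h import *
import pickle
s=pickle.load(open('top.pkl','rb'))
P=lambda x,y,z:onz(s,190+(x+.5)/6.6-.5,150+(y+.5)/6.6-.5,z)
for n,p,z in [('TL',(77,88),.056),('TR',(745,98),.056),('BL',(52,518),.056),('BR',(742,535),.056),('a',(221,302),.060),('b',(333,304),.060),('c',(447,307),.060),('key',(625,307),.065)]:
    print(n,P(*p,z).round(4))
pts=np.array([P(*p,.056)[:2] for p in [(77,88),(745,98),(52,518),(742,535)]])
loc=np.array([[.062,.095],[.062,-.095],[-.062,.095],[-.062,-.095]])
c=pts.mean(0);H=(loc.T@(pts-c));th=np.arctan2(H[0,1]-H[1,0],H[0,0]+H[1,1]);print('c',c.round(4),'yaw',np.degrees(th))
w=pickle.load(open('wrist.pkl','rb'));o=observe()
R=np.array(o['tcp_rot']);Rc=np.array(w['R']);C=-Rc.T@np.array(w['t'])
print('cam in tool',(R.T@(C-np.array(o['tool_pos']))).round(4),'fwd',(R.T@Rc[2]).round(3),'right',(R.T@Rc[0]).round(3))
E
```

```text
TL [ 0.6323 -0.0684  0.056 ]
TR [ 0.6281 -0.26    0.056 ]
BL [ 0.5077 -0.0639  0.056 ]
BR [ 0.5019 -0.2558  0.056 ]
a [ 0.5682 -0.1106  0.06  ]
b [ 0.5674 -0.1421  0.06  ]
c [ 0.5664 -0.1742  0.06  ]
key [ 0.565  -0.2239  0.065 ]
c [ 0.5675 -0.162 ] yaw -1.6332354511331704
cam in tool [ 0.0822  0.0003 -0.1661] fwd [-0.32   0.     0.947] right [0.001 1.    0.   ]
```

>>> {"api": "jog_arm", "payload": {"plan": [{"gripper": -1, "delta_pos": [0, 0, 4], "twist": 0}, {"gripper": -1, "delta_pos": [0, 0, 8], "twist": 0}, {"gripper": -1, "delta_pos": [0, -2, 12], "twist": 0}, {"gripper": -1, "delta_pos": [2, -5, 15], "twist": 0}, {"gripper": -1, "delta_pos": [4, -8.5, 15], "twist": 0}, {"gripper": -1, "delta_pos": [6, -12, 15], "twist": 0}, {"gripper": -1, "delta_pos": [8, -15.5, 15], "twist": 0}, {"gripper": -1, "delta_pos": [10, -19, 15], "twist": 0}, {"gripper": -1, "delta_pos": [12, -22.5, 15], "twist": 2}, {"gripper": -1, "delta_pos": [14, -26, 15], "twist": 4}, {"gripper": -1, "delta_pos": [16, -29.5, 15], "twist": 6}, {"gripper": -1, "delta_pos": [18, -33, 15], "twist": 8}, {"gripper": -1, "delta_pos": [20, -36.5, 15], "twist": 10}, {"gripper": -1, "delta_pos": [22, -40, 15], "twist": 12}, {"gripper": -1, "delta_pos": [23, -44, 15], "twist": 14}, {"gripper": -1, "delta_pos": [24, -48, 15], "twist": 16}, {"gripper": -1, "delta_pos": [26, -51.5, 15], "twist": 17}, {"gripper": -1, "delta_pos": [27.5, -55, 15], "twist": 17}, {"gripper": -1, "delta_pos": [29, -58.5, 15], "twist": 17}, {"gripper": -1, "delta_pos": [30.5, -62, 15], "twist": 17}]}}

```text
t: 1.82
tool_pos: [0.512, -0.0058, 0.3586]
tcp_rot: [[-1.0, 0.027, 0.0], [0.027, 1.0, 0.0], [-0.0, 0.0, -1.0]]
contact_force: [0.5, 0.5, -0.4]
gripper_width: -0.004
grasp_force: 0.0
```

>>> {"api": "jog_arm", "payload": {"plan": [{"gripper": -1, "delta_pos": [1, -4, 0], "twist": 0}, {"gripper": -1, "delta_pos": [2, -8, 0], "twist": 0}, {"gripper": -1, "delta_pos": [3, -12, -1], "twist": 0}, {"gripper": -1, "delta_pos": [4.3, -15.5, -3], "twist": 0}, {"gripper": -1, "delta_pos": [5.3, -18, -6], "twist": 0}, {"gripper": -1, "delta_pos": [5.3, -19.4, -9.5], "twist": 0}, {"gripper": -1, "delta_pos": [5.3, -19.4, -13.5], "twist": 0}, {"gripper": -1, "delta_pos": [5.3, -19.4, -17.5], "twist": 0}, {"gripper": -1, "delta_pos": [5.3, -19.4, -21.5], "twist": 0}, {"gripper": -1, "delta_pos": [5.3, -19.4, -24.5], "twist": 0}, {"gripper": -1, "delta_pos": [5.3, -19.4, -26], "twist": 0}, {"gripper": -1, "delta_pos": [5.3, -19.4, -26], "twist": 0}, {"gripper": -1, "delta_pos": [5.3, -19.4, -26], "twist": 0}]}}

```text
t: 2.9
tool_pos: [0.5644, -0.1978, 0.0983]
tcp_rot: [[-1.0, 0.027, -0.002], [0.027, 1.0, -0.0], [0.001, -0.0, -1.0]]
contact_force: [1.1, 0.2, 0.5]
gripper_width: -0.002
grasp_force: 0.0
```

```bash
cat > look.py <<'E'
from h import *
import sys,pickle
s=snapshot('wrist');pickle.dump(s,open('wrist.pkl','wb'))
a=s['pixels'][::-1,::-1]
cv2.imwrite('pics/%s.png'%sys.argv[1],cv2.resize(a,(768,576),interpolation=cv2.INTER_CUBIC))
o=observe();print(o['t'],np.round(o['contact_force'],2),np.round(o['tool_pos'],4))
E
python3 look.py w1
```

```text
2.95 [0.02 1.11 0.76] [ 0.5652 -0.1982  0.0995]
```

View pics/w1.png

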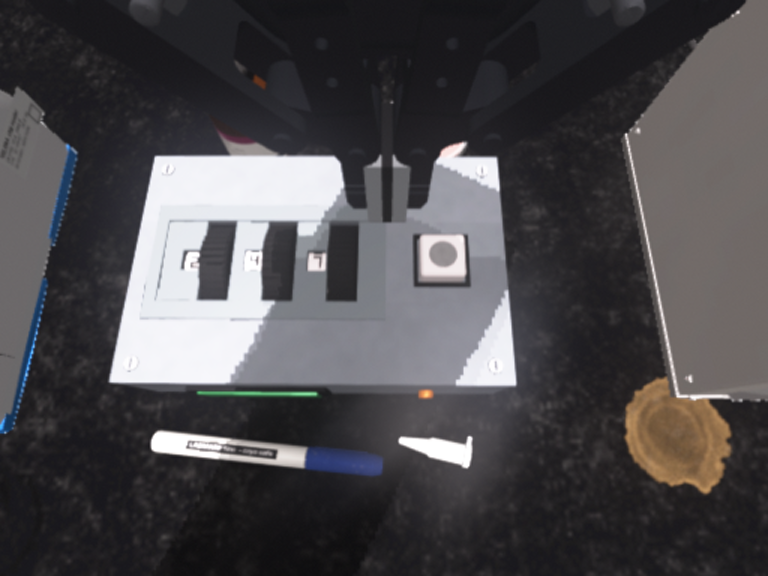

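The wrist view seems to show 2, 4, 7 at (192,260), (254,260) and (317,261). I'll enlarge it to confirm and cross-check the wheel positions.

```bash
python3 - <<'E'
from h import *
import pickle
s=pickle.load(open('wrist.pkl','rb'));a=s['pixels'][::-1,::-1]
cv2.imwrite('pics/w1c.png',cv2.resize(a[135:215,100:250],(795,424),interpolation=cv2.INTER_CUBIC))
f=lambda x,y,z:onz(s,511-((x+.5)/1.5-.5),383-((y+.5)/1.5-.5),z).round(4)
print([f(*p,.056) for p in [(155,156),(498,157),(110,383),(516,385)]],f(442,254,.065),f(345,262,.062))
E
```

```text
[array([ 0.6342, -0.0695,  0.056 ]), array([ 0.6283, -0.2614,  0.056 ]), array([ 0.5091, -0.0661,  0.056 ]), array([ 0.5034, -0.2564,  0.056 ])] [ 0.5667 -0.2248  0.065 ] [ 0.5649 -0.1769  0.062 ]
```

View pics/w1c.png

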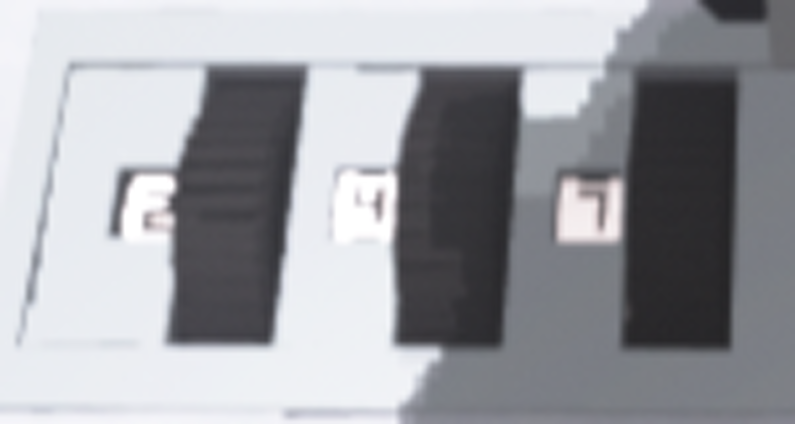

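The crop confirms 2, 4, 7: wheel a needs +3, wheel b −1, wheel c stays. I'll start with b, touching down 6 mm beyond its top.

>>> {"api": "jog_arm", "payload": {"plan": [{"gripper": -1, "delta_pos": [0.4, 3, 0], "twist": 0}, {"gripper": -1, "delta_pos": [0.9, 5.5, 0], "twist": 0}, {"gripper": -1, "delta_pos": [0.9, 5.5, -0.6], "twist": 0}, {"gripper": -1, "delta_pos": [0.9, 5.5, -1.2], "twist": 0}, {"gripper": -1, "delta_pos": [0.9, 5.5, -1.5], "twist": 0}, {"gripper": -1, "delta_pos": [0.9, 5.5, -1.6], "twist": 0}, {"gripper": -1, "delta_pos": [0.9, 5.5, -1.65], "twist": 0}, {"gripper": -1, "delta_pos": [0.9, 5.5, -1.7], "twist": 0}, {"gripper": -1, "delta_pos": [0.9, 5.5, -1.75], "twist": 0}, {"gripper": -1, "delta_pos": [0.9, 5.5, -1.8], "twist": 0}]}}

```text
t: 3.78
tool_pos: [0.5739, -0.1432, 0.0807]
tcp_rot: [[-1.0, 0.028, 0.0], [0.028, 1.0, -0.0], [-0.0, -0.0, -1.0]]
contact_force: [-0.7, -0.3, 0.7]
gripper_width: 0.001
grasp_force: 0.0
```

>>> {"api": "jog_arm", "payload": {"plan": [{"gripper": -1, "delta_pos": [0, 0, -0.04], "twist": 0}, {"gripper": -1, "delta_pos": [0, 0, -0.08], "twist": 0}]}}

```text
t: 3.95
tool_pos: [0.5738, -0.1429, 0.0797]
tcp_rot: [[-1.0, 0.027, 0.0], [0.027, 1.0, -0.0], [-0.0, -0.0, -1.0]]
contact_force: [0.3, 0.0, -0.4]
gripper_width: -0.0
grasp_force: 0.0
```

>>> {"api": "jog_arm", "payload": {"plan": [{"gripper": -1, "delta_pos": [0, 0, -0.04], "twist": 0}, {"gripper": -1, "delta_pos": [0, 0, -0.08], "twist": 0}]}}

```text
t: 4.12
tool_pos: [0.5738, -0.1428, 0.0789]
tcp_rot: [[-1.0, 0.027, 0.0], [0.027, 1.0, -0.0], [-0.0, -0.0, -1.0]]
contact_force: [0.3, -0.3, -0.2]
gripper_width: 0.001
grasp_force: 0.0
```

>>> {"api": "jog_arm", "payload": {"plan": [{"gripper": -1, "delta_pos": [0, 0, -0.04], "twist": 0}, {"gripper": -1, "delta_pos": [0, 0, -0.08], "twist": 0}]}}

```text
t: 4.28
tool_pos: [0.5738, -0.1428, 0.0781]
tcp_rot: [[-1.0, 0.027, -0.0], [0.027, 1.0, -0.0], [0.0, -0.0, -1.0]]
contact_force: [-0.3, -0.0, 0.9]
gripper_width: -0.0
grasp_force: 0.0
```

>>> {"api": "jog_arm", "payload": {"plan": [{"gripper": -1, "delta_pos": [0, 0, -0.04], "twist": 0}]}}

```text
t: 4.37
tool_pos: [0.5738, -0.1428, 0.0776]
tcp_rot: [[-1.0, 0.027, -0.0], [0.027, 1.0, -0.0], [0.0, -0.0, -1.0]]
contact_force: [-0.1, -0.4, 0.1]
gripper_width: -0.002
grasp_force: 0.0
```

>>> {"api": "jog_arm", "payload": {"plan": [{"gripper": -1, "delta_pos": [0, 0, -0.04], "twist": 0}]}}

```text
t: 4.45
tool_pos: [0.5738, -0.1428, 0.0773]
tcp_rot: [[-1.0, 0.027, 0.0], [0.027, 1.0, -0.0], [-0.0, -0.0, -1.0]]
contact_force: [-0.1, 0.0, 0.4]
gripper_width: -0.001
grasp_force: 0.0
```

>>> {"api": "jog_arm", "payload": {"plan": [{"gripper": -1, "delta_pos": [0, 0, -0.04], "twist": 0}]}}

```text
t: 4.53
tool_pos: [0.5738, -0.1428, 0.0769]
tcp_rot: [[-1.0, 0.027, -0.0], [0.027, 1.0, -0.0], [-0.0, -0.0, -1.0]]
contact_force: [-0.2, 0.3, -0.2]
gripper_width: 0.002
grasp_force: 0.0
```

>>> {"api": "jog_arm", "payload": {"plan": [{"gripper": -1, "delta_pos": [0, 0, -0.04], "twist": 0}]}}

```text
t: 4.62
tool_pos: [0.5738, -0.1428, 0.0765]
tcp_rot: [[-1.0, 0.027, 0.0], [0.027, 1.0, -0.0], [-0.0, -0.0, -1.0]]
contact_force: [0.2, -0.0, -0.9]
gripper_width: -0.0
grasp_force: 0.0
```

>>> {"api": "jog_arm", "payload": {"plan": [{"gripper": -1, "delta_pos": [0, 0, -0.03], "twist": 0}]}}

```text
t: 4.7
tool_pos: [0.5738, -0.1428, 0.0761]
tcp_rot: [[-1.0, 0.027, -0.0], [0.027, 1.0, -0.0], [0.0, -0.0, -1.0]]
contact_force: [0.3, 0.0, 0.4]
gripper_width: 0.001
grasp_force: 0.0
```

>>> {"api": "jog_arm", "payload": {"plan": [{"gripper": -1, "delta_pos": [0, 0, -0.04], "twist": 0}]}}

```text
t: 4.78
tool_pos: [0.5738, -0.1428, 0.0758]
tcp_rot: [[-1.0, 0.027, 0.0], [0.027, 1.0, -0.0], [-0.0, -0.0, -1.0]]
contact_force: [-0.3, 0.4, 0.3]
gripper_width: 0.001
grasp_force: 0.0
```

>>> {"api": "jog_arm", "payload": {"plan": [{"gripper": -1, "delta_pos": [0, 0, -0.03], "twist": 0}]}}

```text
t: 4.87
tool_pos: [0.5738, -0.1428, 0.0755]
tcp_rot: [[-1.0, 0.027, -0.0], [0.027, 1.0, -0.0], [0.0, -0.0, -1.0]]
contact_force: [-0.0, -0.1, -0.0]
gripper_width: 0.004
grasp_force: 0.0
```

>>> {"api": "jog_arm", "payload": {"plan": [{"gripper": -1, "delta_pos": [0, 0, -0.03], "twist": 0}]}}

```text
t: 4.95
tool_pos: [0.5738, -0.1428, 0.0752]
tcp_rot: [[-1.0, 0.027, -0.0], [0.027, 1.0, -0.0], [0.0, -0.0, -1.0]]
contact_force: [1.0, 0.4, 0.4]
gripper_width: 0.001
grasp_force: 0.0
```

>>> {"api": "jog_arm", "payload": {"plan": [{"gripper": -1, "delta_pos": [0, 0, -0.04], "twist": 0}]}}

```text
t: 5.03
tool_pos: [0.5738, -0.1428, 0.0748]
tcp_rot: [[-1.0, 0.027, -0.0], [0.027, 1.0, -0.0], [0.0, -0.0, -1.0]]
contact_force: [0.0, -0.1, 0.4]
gripper_width: -0.003
grasp_force: 0.0
```

>>> {"api": "jog_arm", "payload": {"plan": [{"gripper": -1, "delta_pos": [0, 0, -0.04], "twist": 0}]}}

```text
t: 5.12
tool_pos: [0.5738, -0.1428, 0.0744]
tcp_rot: [[-1.0, 0.027, -0.0], [0.027, 1.0, -0.0], [0.0, -0.0, -1.0]]
contact_force: [-0.2, 0.4, -0.2]
gripper_width: 0.0
grasp_force: 0.0
```

```bash
python3 look.py w2; python3 - <<'E'
import cv2
a=cv2.imread('pics/w2.png');cv2.imwrite('pics/w2c.png',cv2.resize(a[60:340,200:573],(798,599),interpolation=cv2.INTER_CUBIC))
E
```

```text
5.1667 [0.6  0.39 0.01] [ 0.5738 -0.1428  0.0743]
```

View pics/w2c.png

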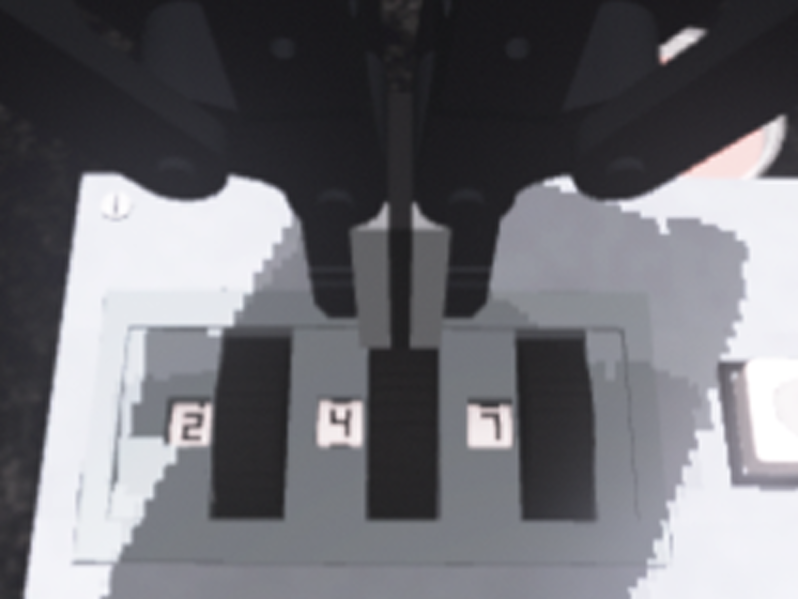

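Digits are clearly 2, 4, 7. The fingertip's near edge shows at crop (400,347), well beyond the wheel's top (~(403,420)), so I'll check where the tip really is.

```bash
python3 - <<'E'
from h import *
import pickle
s=pickle.load(open('wrist.pkl','rb'))
k=798/373
def full(x,y): 
    x=200+x/k;y=60+y/k
    return 511-((x+.5)/1.5-.5),383-((y+.5)/1.5-.5)
def crop(X):
    u,v=proj(s,X);x=(511-u+.5)*1.5-.5;y=(383-v+.5)*1.5-.5
    return ((x-200)*k).round(),((y-60)*k).round()
for z in (.0567,.060,.064,.068,.075): print(z,'tip edge',onz(s,*full(400,347),z).round(4),'top mid',onz(s,*full(403,424),z).round(4))
for X in [(.5628,-.1428,.0603),(.5738,-.1428,.0603),(.568,-.1428,.063),(.568,-.1428,.067)]:print(X,crop(X))
print('slot ends',[onz(s,*full(x,y),.057).round(4) for x,y in [(403,330),(403,520),(250,335),(250,520),(555,330),(558,520)]])
E
```

```text
0.0567 tip edge [ 0.5863 -0.143   0.0567] top mid [ 0.5682 -0.1431  0.0567]
0.06 tip edge [ 0.5846 -0.1429  0.06  ] top mid [ 0.5668 -0.1431  0.06  ]
0.064 tip edge [ 0.5825 -0.1429  0.064 ] top mid [ 0.5651 -0.143   0.064 ]
0.068 tip edge [ 0.5805 -0.1428  0.068 ] top mid [ 0.5635 -0.1429  0.068 ]
0.075 tip edge [ 0.5769 -0.1427  0.075 ] top mid [ 0.5606 -0.1428  0.075 ]
(0.5628, -0.1428, 0.0603) (np.float64(402.0), np.float64(441.0))
(0.5738, -0.1428, 0.0603) (np.float64(401.0), np.float64(393.0))
(0.568, -0.1428, 0.063) (np.float64(402.0), np.float64(413.0))
(0.568, -0.1428, 0.067) (np.float64(402.0), np.float64(405.0))
slot ends [array([ 0.5902, -0.1437,  0.057 ]), array([ 0.5469, -0.1425,  0.057 ]), array([ 0.5899, -0.1103,  0.057 ]), array([ 0.5477, -0.1114,  0.057 ]), array([ 0.5894, -0.1769,  0.057 ]), array([ 0.5461, -0.1741,  0.057 ])]
```

```bash
python3 - <<'E'
from h import *
s=snapshot('side')
u,v=proj(s,(.5738,-.1428,.0603));print(u,v)
x0=int(u)-50;y0=int(v)-45
print(x0,y0)
for X in [(.5738,-.1428,.0603),(.5738,-.1428,.0743),(.5738,-.1428,.09),(.568,-.1428,.064)]:
    p=proj(s,X);print(X,((p-[x0,y0]+.5)*8-.5).round())
cv2.imwrite('pics/s1.png',cv2.resize(s['pixels'][y0:y0+75,x0:x0+100],(800,600),interpolation=cv2.INTER_CUBIC))
E
```

```text
271.59703500586846 206.82694260501816
221 161
(0.5738, -0.1428, 0.0603) [408. 370.]
(0.5738, -0.1428, 0.0743) [409. 343.]
(0.5738, -0.1428, 0.09) [410. 311.]
(0.568, -0.1428, 0.064) [425. 349.]
```

View pics/s1.png

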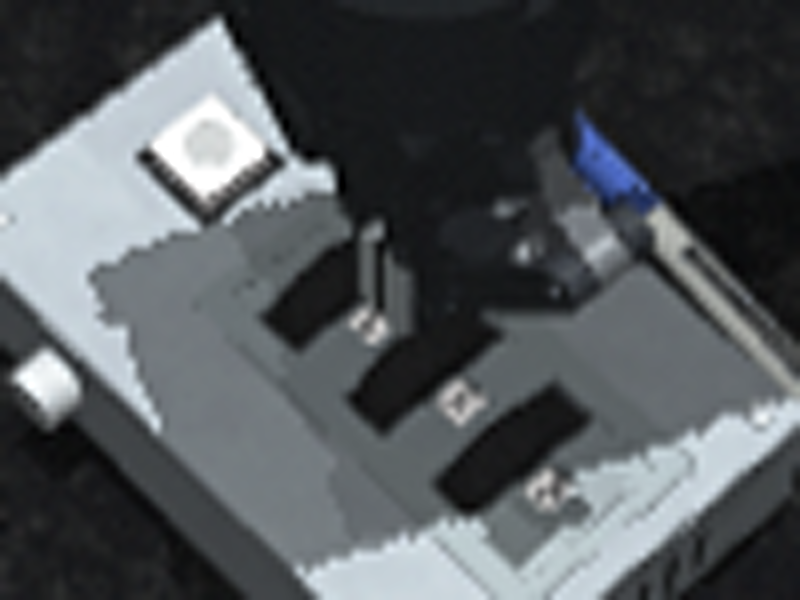

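Both views put the visible pad tips near z≈0.094, well above where the stated 14 mm would place them, with no contact. I'll keep descending slowly and rely on force.

>>> {"api": "jog_arm", "payload": {"plan": [{"gripper": -1, "delta_pos": [0, 0, -0.06], "twist": 0}, {"gripper": -1, "delta_pos": [0, 0, -0.12], "twist": 0}, {"gripper": -1, "delta_pos": [0, 0, -0.18], "twist": 0}]}}

```text
t: 5.47
tool_pos: [0.5738, -0.1428, 0.0726]
tcp_rot: [[-1.0, 0.027, 0.0], [0.027, 1.0, -0.0], [-0.0, -0.0, -1.0]]
contact_force: [-1.0, 1.3, 0.2]
gripper_width: 0.001
grasp_force: 0.0
```

>>> {"api": "jog_arm", "payload": {"plan": [{"gripper": -1, "delta_pos": [0, 0, -0.06], "twist": 0}, {"gripper": -1, "delta_pos": [0, 0, -0.12], "twist": 0}, {"gripper": -1, "delta_pos": [0, 0, -0.18], "twist": 0}]}}

```text
t: 5.72
tool_pos: [0.5738, -0.1428, 0.0707]
tcp_rot: [[-1.0, 0.027, -0.0], [0.027, 1.0, -0.0], [0.0, -0.0, -1.0]]
contact_force: [-0.1, 0.3, -0.1]
gripper_width: -0.003
grasp_force: 0.0
```

```bash
python3 look.py w3; python3 - <<'E'
import cv2
a=cv2.imread('pics/w3.png');cv2.imwrite('pics/w3c.png',cv2.resize(a[60:340,200:573],(798,599),interpolation=cv2.INTER_CUBIC))
E
```

```text
5.7667 [ 0.13  0.6  -0.81] [ 0.5737 -0.1428  0.0706]
```

View pics/w3c.png

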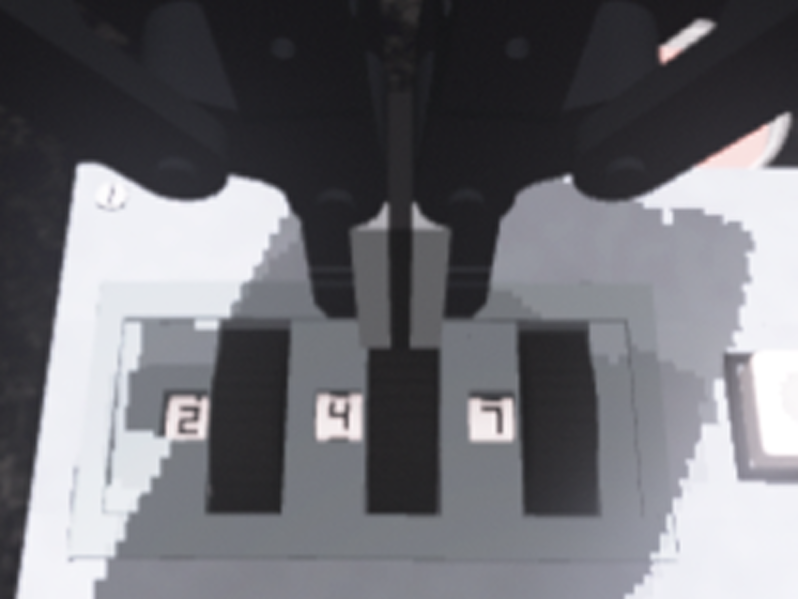

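The pads still hover clear above the wheel, so I'll carry on down.

>>> {"api": "jog_arm", "payload": {"plan": [{"gripper": -1, "delta_pos": [0, 0, -0.08], "twist": 0}, {"gripper": -1, "delta_pos": [0, 0, -0.16], "twist": 0}, {"gripper": -1, "delta_pos": [0, 0, -0.24], "twist": 0}, {"gripper": -1, "delta_pos": [0, 0, -0.32], "twist": 0}, {"gripper": -1, "delta_pos": [0, 0, -0.4], "twist": 0}, {"gripper": -1, "delta_pos": [0, 0, -0.48], "twist": 0}, {"gripper": -1, "delta_pos": [0, 0, -0.56], "twist": 0}, {"gripper": -1, "delta_pos": [0, 0, -0.64], "twist": 0}, {"gripper": -1, "delta_pos": [0, 0, -0.72], "twist": 0}, {"gripper": -1, "delta_pos": [0, 0, -0.8], "twist": 0}]}}

```text
t: 6.6
tool_pos: [0.5738, -0.1428, 0.0627]
tcp_rot: [[-1.0, 0.027, 0.0], [0.027, 1.0, -0.0], [-0.0, -0.0, -1.0]]
contact_force: [-0.2, 0.8, 0.6]
gripper_width: 0.001
grasp_force: 0.0
```

>>> {"api": "jog_arm", "payload": {"plan": [{"gripper": -1, "delta_pos": [0, 0, -0.06], "twist": 0}, {"gripper": -1, "delta_pos": [0, 0, -0.12], "twist": 0}, {"gripper": -1, "delta_pos": [0, 0, -0.18], "twist": 0}, {"gripper": -1, "delta_pos": [0, 0, -0.24], "twist": 0}]}}

```text
t: 6.93
tool_pos: [0.5738, -0.1428, 0.0603]
tcp_rot: [[-1.0, 0.027, -0.0], [0.027, 1.0, -0.0], [0.0, -0.0, -1.0]]
contact_force: [-0.1, -0.3, -0.2]
gripper_width: 0.001
grasp_force: 0.0
```

>>> {"api": "jog_arm", "payload": {"plan": [{"gripper": -1, "delta_pos": [0, 0, -0.06], "twist": 0}, {"gripper": -1, "delta_pos": [0, 0, -0.12], "twist": 0}, {"gripper": -1, "delta_pos": [0, 0, -0.18], "twist": 0}, {"gripper": -1, "delta_pos": [0, 0, -0.24], "twist": 0}, {"gripper": -1, "delta_pos": [0, 0, -0.3], "twist": 0}]}}

```text
t: 7.35
tool_pos: [0.5738, -0.1428, 0.0573]
tcp_rot: [[-1.0, 0.027, -0.0], [0.027, 1.0, -0.0], [0.0, -0.0, -1.0]]
contact_force: [0.5, 0.2, -1.4]
gripper_width: -0.003
grasp_force: 0.0
```

>>> {"api": "jog_arm", "payload": {"plan": [{"gripper": -1, "delta_pos": [0, 0, -0.05], "twist": 0}, {"gripper": -1, "delta_pos": [0, 0, -0.1], "twist": 0}]}}

```text
t: 7.52
tool_pos: [0.5738, -0.1428, 0.0563]
tcp_rot: [[-1.0, 0.027, -0.0], [0.027, 1.0, -0.0], [0.0, -0.0, -1.0]]
contact_force: [0.1, -0.8, 0.1]
gripper_width: -0.002
grasp_force: 0.0
```

>>> {"api": "jog_arm", "payload": {"plan": [{"gripper": -1, "delta_pos": [0, 0, -0.05], "twist": 0}, {"gripper": -1, "delta_pos": [0, 0, -0.1], "twist": 0}]}}

```text
t: 7.68
tool_pos: [0.5738, -0.1428, 0.0553]
tcp_rot: [[-1.0, 0.027, -0.0], [0.027, 1.0, -0.0], [0.0, -0.0, -1.0]]
contact_force: [0.1, -0.5, -0.1]
gripper_width: 0.001
grasp_force: 0.0
```

>>> {"api": "jog_arm", "payload": {"plan": [{"gripper": -1, "delta_pos": [0, 0, -0.05], "twist": 0}, {"gripper": -1, "delta_pos": [0, 0, -0.1], "twist": 0}]}}

```text
t: 7.85
tool_pos: [0.5738, -0.1428, 0.0544]
tcp_rot: [[-1.0, 0.027, 0.0], [0.027, 1.0, -0.0], [-0.0, -0.0, -1.0]]
contact_force: [0.7, -0.5, -0.6]
gripper_width: 0.0
grasp_force: 0.0
```

>>> {"api": "jog_arm", "payload": {"plan": [{"gripper": -1, "delta_pos": [0, 0, -0.05], "twist": 0}, {"gripper": -1, "delta_pos": [0, 0, -0.1], "twist": 0}, {"gripper": -1, "delta_pos": [0, 0, -0.15], "twist": 0}]}}

```text
t: 8.1
tool_pos: [0.5738, -0.1428, 0.0529]
tcp_rot: [[-1.0, 0.027, -0.0], [0.027, 1.0, -0.0], [0.0, -0.0, -1.0]]
contact_force: [0.9, 0.4, 0.6]
gripper_width: -0.003
grasp_force: 0.0
```

>>> {"api": "jog_arm", "payload": {"plan": [{"gripper": -1, "delta_pos": [0, 0, -0.05], "twist": 0}, {"gripper": -1, "delta_pos": [0, 0, -0.1], "twist": 0}]}}

```text
t: 8.27
tool_pos: [0.5738, -0.1428, 0.0518]
tcp_rot: [[-1.0, 0.027, -0.0], [0.027, 1.0, -0.0], [0.0, -0.0, -1.0]]
contact_force: [-0.0, -0.5, -0.6]
gripper_width: 0.002
grasp_force: 0.0
```

>>> {"api": "jog_arm", "payload": {"plan": [{"gripper": -1, "delta_pos": [0, 0, -0.05], "twist": 0}, {"gripper": -1, "delta_pos": [0, 0, -0.1], "twist": 0}]}}

```text
t: 8.43
tool_pos: [0.5738, -0.1428, 0.0509]
tcp_rot: [[-1.0, 0.027, 0.0], [0.027, 1.0, -0.0], [-0.0, -0.0, -1.0]]
contact_force: [-0.2, -0.1, 0.2]
gripper_width: 0.001
grasp_force: 0.0
```

```bash
python3 look.py w4; python3 - <<'E'
import cv2
a=cv2.imread('pics/w4.png');cv2.imwrite('pics/w4c.png',cv2.resize(a[60:340,200:573],(798,599),interpolation=cv2.INTER_CUBIC))
E
```

```text
8.4833 [-0.77 -0.19 -0.51] [ 0.5737 -0.1428  0.0508]
```

View pics/w4c.png

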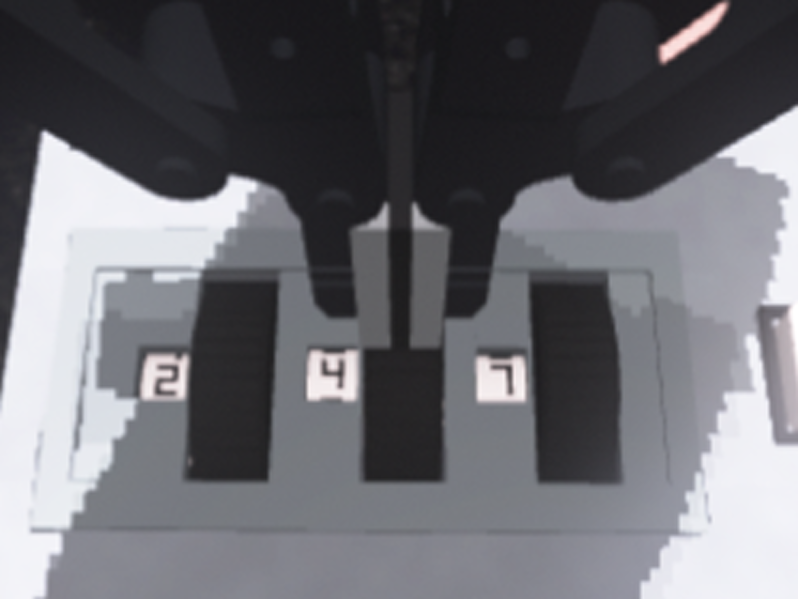

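Digits 2, 4, 7 unchanged; the pad tip edge (400,347) is closing on the wheel top (~(402,365)). I'll continue down.

>>> {"api": "jog_arm", "payload": {"plan": [{"gripper": -1, "delta_pos": [0, 0, -0.05], "twist": 0}, {"gripper": -1, "delta_pos": [0, 0, -0.1], "twist": 0}, {"gripper": -1, "delta_pos": [0, 0, -0.15], "twist": 0}]}}

```text
t: 8.73
tool_pos: [0.5738, -0.1428, 0.0494]
tcp_rot: [[-1.0, 0.027, 0.0], [0.027, 1.0, -0.0], [-0.0, -0.0, -1.0]]
contact_force: [0.1, 0.3, 0.7]
gripper_width: -0.002
grasp_force: 0.0
```

>>> {"api": "jog_arm", "payload": {"plan": [{"gripper": -1, "delta_pos": [0, 0, -0.05], "twist": 0}, {"gripper": -1, "delta_pos": [0, 0, -0.1], "twist": 0}]}}

```text
t: 8.9
tool_pos: [0.5738, -0.1428, 0.0484]
tcp_rot: [[-1.0, 0.027, -0.0], [0.027, 1.0, -0.0], [0.0, -0.0, -1.0]]
contact_force: [-0.6, 0.3, -0.3]
gripper_width: 0.003
grasp_force: 0.0
```

>>> {"api": "jog_arm", "payload": {"plan": [{"gripper": -1, "delta_pos": [0, 0, -0.05], "twist": 0}, {"gripper": -1, "delta_pos": [0, 0, -0.1], "twist": 0}]}}

```text
t: 9.07
tool_pos: [0.5738, -0.1428, 0.0474]
tcp_rot: [[-1.0, 0.027, 0.0], [0.027, 1.0, -0.0], [-0.0, -0.0, -1.0]]
contact_force: [0.4, -0.4, 0.3]
gripper_width: -0.003
grasp_force: 0.0
```

>>> {"api": "jog_arm", "payload": {"plan": [{"gripper": -1, "delta_pos": [0, 0, -0.05], "twist": 0}, {"gripper": -1, "delta_pos": [0, 0, -0.1], "twist": 0}]}}

```text
t: 9.23
tool_pos: [0.5738, -0.1428, 0.0464]
tcp_rot: [[-1.0, 0.027, 0.0], [0.027, 1.0, -0.0], [-0.0, -0.0, -1.0]]
contact_force: [0.2, 0.2, -0.2]
gripper_width: -0.002
grasp_force: 0.0
```

>>> {"api": "jog_arm", "payload": {"plan": [{"gripper": -1, "delta_pos": [0, 0, -0.05], "twist": 0}, {"gripper": -1, "delta_pos": [0, 0, -0.1], "twist": 0}]}}

```text
t: 9.4
tool_pos: [0.5738, -0.1428, 0.0454]
tcp_rot: [[-1.0, 0.027, 0.0], [0.027, 1.0, -0.0], [-0.0, -0.0, -1.0]]
contact_force: [-0.1, -0.3, 0.1]
gripper_width: -0.002
grasp_force: 0.0
```

>>> {"api": "jog_arm", "payload": {"plan": [{"gripper": -1, "delta_pos": [0, 0, -0.05], "twist": 0}, {"gripper": -1, "delta_pos": [0, 0, -0.1], "twist": 0}]}}

```text
t: 9.57
tool_pos: [0.5738, -0.1428, 0.0443]
tcp_rot: [[-1.0, 0.027, -0.0], [0.027, 1.0, -0.0], [0.0, -0.0, -1.0]]
contact_force: [0.5, -0.1, -0.4]
gripper_width: -0.005
grasp_force: 0.0
```

>>> {"api": "jog_arm", "payload": {"plan": [{"gripper": -1, "delta_pos": [0, 0, -0.05], "twist": 0}, {"gripper": -1, "delta_pos": [0, 0, -0.1], "twist": 0}]}}

```text
t: 9.73
tool_pos: [0.5739, -0.1428, 0.0435]
tcp_rot: [[-1.0, 0.027, 0.0], [0.027, 1.0, -0.0], [-0.0, -0.0, -1.0]]
contact_force: [-0.6, 0.6, 6.4]
gripper_width: -0.007
grasp_force: 2.9
```

>>> {"api": "jog_arm", "payload": {"plan": [{"gripper": -1, "delta_pos": [0, 0, -0.05], "twist": 0}, {"gripper": -1, "delta_pos": [0, 0, -0.1], "twist": 0}]}}

```text
t: 9.9
tool_pos: [0.5746, -0.1429, 0.0433]
tcp_rot: [[-1.0, 0.027, 0.002], [0.027, 1.0, 0.0], [-0.002, 0.0, -1.0]]
contact_force: [-1.5, 1.4, 11.8]
gripper_width: -0.0
grasp_force: 6.2
```

Contact: tread felt at TCP z≈0.0437, stiffness about 10 N/mm. Ease off slightly and start the drag toward the robot.

>>> {"api": "jog_arm", "payload": {"plan": [{"gripper": -1, "delta_pos": [0, 0, 0.02], "twist": 0}, {"gripper": -1, "delta_pos": [-0.1, 0, 0.03], "twist": 0}, {"gripper": -1, "delta_pos": [-0.2, 0, 0.03], "twist": 0}]}}

```text
t: 10.15
tool_pos: [0.5729, -0.1428, 0.0435]
tcp_rot: [[-1.0, 0.027, 0.002], [0.027, 1.0, -0.0], [-0.002, -0.0, -1.0]]
contact_force: [2.3, 0.8, 4.6]
gripper_width: -0.003
grasp_force: 2.4
```

>>> {"api": "jog_arm", "payload": {"plan": [{"gripper": -1, "delta_pos": [-0.1, 0, 0], "twist": 0}, {"gripper": -1, "delta_pos": [-0.2, 0, 0], "twist": 0}]}}

```text
t: 10.32
tool_pos: [0.5709, -0.1428, 0.0435]
tcp_rot: [[-1.0, 0.027, 0.002], [0.027, 1.0, -0.0], [-0.002, 0.0, -1.0]]
contact_force: [1.7, 0.8, 6.3]
gripper_width: 0.001
grasp_force: 3.1
```

>>> {"api": "jog_arm", "payload": {"plan": [{"gripper": -1, "delta_pos": [-0.1, 0, -0.01], "twist": 0}, {"gripper": -1, "delta_pos": [-0.2, 0, -0.01], "twist": 0}, {"gripper": -1, "delta_pos": [-0.3, 0, -0.01], "twist": 0}]}}

```text
t: 10.57
tool_pos: [0.5679, -0.1427, 0.0435]
tcp_rot: [[-1.0, 0.027, 0.002], [0.027, 1.0, 0.0], [-0.002, 0.0, -1.0]]
contact_force: [0.6, 1.9, 7.8]
gripper_width: -0.001
grasp_force: 3.7
```

>>> {"api": "jog_arm", "payload": {"plan": [{"gripper": -1, "delta_pos": [-0.1, 0, 0], "twist": 0}, {"gripper": -1, "delta_pos": [-0.2, 0, 0], "twist": 0}, {"gripper": -1, "delta_pos": [-0.3, 0, 0], "twist": 0}]}}

```text
t: 10.82
tool_pos: [0.5647, -0.1426, 0.0434]
tcp_rot: [[-1.0, 0.027, 0.002], [0.027, 1.0, 0.0], [-0.002, 0.0, -1.0]]
contact_force: [0.8, 1.2, 7.3]
gripper_width: 0.003
grasp_force: 3.9
```

>>> {"api": "jog_arm", "payload": {"plan": [{"gripper": -1, "delta_pos": [-0.1, 0, 0], "twist": 0}, {"gripper": -1, "delta_pos": [-0.2, 0, 0], "twist": 0}, {"gripper": -1, "delta_pos": [-0.3, 0, 0], "twist": 0}]}}

```text
t: 11.07
tool_pos: [0.5616, -0.1425, 0.0434]
tcp_rot: [[-1.0, 0.027, 0.002], [0.027, 1.0, 0.001], [-0.002, 0.001, -1.0]]
contact_force: [-1.1, 2.4, 8.0]
gripper_width: -0.003
grasp_force: 4.0
```

>>> {"api": "jog_arm", "payload": {"plan": [{"gripper": -1, "delta_pos": [-0.1, 0, 0], "twist": 0}, {"gripper": -1, "delta_pos": [-0.12, 0, 0], "twist": 0}, {"gripper": -1, "delta_pos": [-0.12, 0, 0.3], "twist": 0}, {"gripper": -1, "delta_pos": [-0.12, 0, 1.0], "twist": 0}, {"gripper": -1, "delta_pos": [-0.2, 3.15, 1.0], "twist": 0}, {"gripper": -1, "delta_pos": [-0.2, 3.15, 1.0], "twist": 0}]}}

```text
t: 11.57
tool_pos: [0.5592, -0.1067, 0.0527]
tcp_rot: [[-1.0, 0.024, -0.0], [0.024, 1.0, 0.002], [0.0, 0.002, -1.0]]
contact_force: [1.2, 2.0, -0.5]
gripper_width: -0.001
grasp_force: 0.0
```

```bash
python3 look.py w5; python3 - <<'E'
import cv2
a=cv2.imread('pics/w5.png');cv2.imwrite('pics/w5c.png',cv2.resize(a[60:340,200:573],(798,599),interpolation=cv2.INTER_CUBIC))
E
```

```text
11.6167 [-0.04 -0.36  0.02] [ 0.559  -0.1084  0.0527]
```

View pics/w5c.png

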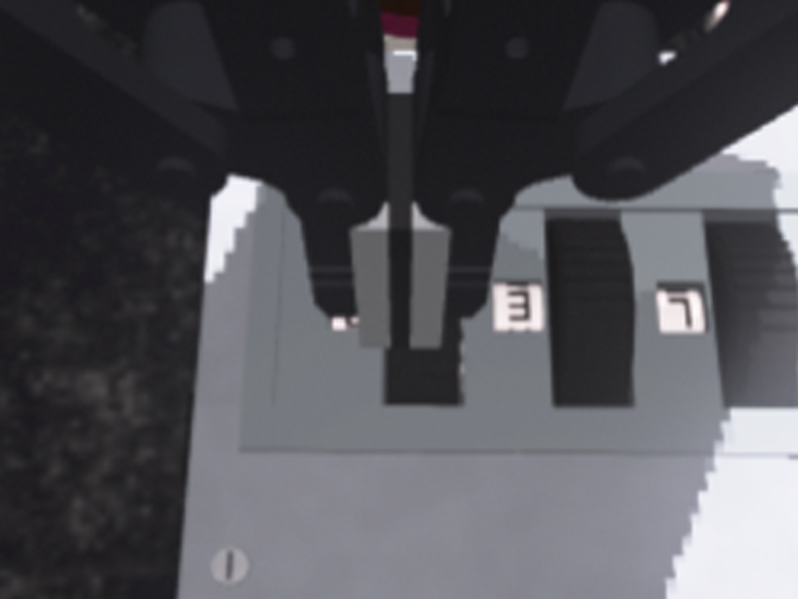

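The picture shows b now on 3 and c on 7 (at (518,306) and (680,308)). Now wheel a, three one-digit strokes away from the robot.

>>> {"api": "jog_arm", "payload": {"plan": [{"gripper": -1, "delta_pos": [0.3, -0.1, -0.1], "twist": 0}, {"gripper": -1, "delta_pos": [0.3, -0.1, -0.25], "twist": 0}, {"gripper": -1, "delta_pos": [0.3, -0.1, -0.35], "twist": 0}, {"gripper": -1, "delta_pos": [0.3, -0.1, -0.4], "twist": 0}, {"gripper": -1, "delta_pos": [0.3, -0.1, -0.45], "twist": 0}]}}

```text
t: 12.03
tool_pos: [0.5616, -0.113, 0.0479]
tcp_rot: [[-1.0, 0.028, -0.0], [0.028, 1.0, -0.0], [0.0, -0.0, -1.0]]
contact_force: [0.2, 0.4, 0.7]
gripper_width: -0.001
grasp_force: 0.0
```

>>> {"api": "jog_arm", "payload": {"plan": [{"gripper": -1, "delta_pos": [0, 0, -0.05], "twist": 0}]}}

```text
t: 12.12
tool_pos: [0.5617, -0.1127, 0.0475]
tcp_rot: [[-1.0, 0.028, -0.0], [0.028, 1.0, -0.0], [0.0, -0.0, -1.0]]
contact_force: [-0.4, -0.2, 0.0]
gripper_width: -0.0
grasp_force: 0.0
```

>>> {"api": "jog_arm", "payload": {"plan": [{"gripper": -1, "delta_pos": [0, 0, -0.05], "twist": 0}]}}

```text
t: 12.2
tool_pos: [0.5617, -0.1126, 0.047]
tcp_rot: [[-1.0, 0.028, -0.0], [0.028, 1.0, -0.0], [0.0, -0.0, -1.0]]
contact_force: [0.8, 0.4, -0.1]
gripper_width: 0.001
grasp_force: 0.0
```

>>> {"api": "jog_arm", "payload": {"plan": [{"gripper": -1, "delta_pos": [0, 0, -0.05], "twist": 0}]}}

```text
t: 12.28
tool_pos: [0.5618, -0.1124, 0.0466]
tcp_rot: [[-1.0, 0.027, -0.0], [0.027, 1.0, -0.0], [0.0, -0.0, -1.0]]
contact_force: [-0.2, 0.0, 0.7]
gripper_width: 0.002
grasp_force: 0.0
```

>>> {"api": "jog_arm", "payload": {"plan": [{"gripper": -1, "delta_pos": [0, 0, -0.05], "twist": 0}, {"gripper": -1, "delta_pos": [0, 0, -0.1], "twist": 0}]}}

```text
t: 12.45
tool_pos: [0.5618, -0.1123, 0.0456]
tcp_rot: [[-1.0, 0.027, 0.0], [0.027, 1.0, -0.0], [-0.0, -0.0, -1.0]]
contact_force: [-0.3, -0.0, -0.1]
gripper_width: -0.0
grasp_force: 0.0
```

>>> {"api": "jog_arm", "payload": {"plan": [{"gripper": -1, "delta_pos": [0, 0, -0.05], "twist": 0}]}}

```text
t: 12.53
tool_pos: [0.5618, -0.1123, 0.0451]
tcp_rot: [[-1.0, 0.027, -0.0], [0.027, 1.0, -0.0], [0.0, -0.0, -1.0]]
contact_force: [-0.5, 0.7, -0.3]
gripper_width: -0.001
grasp_force: 0.0
```

>>> {"api": "jog_arm", "payload": {"plan": [{"gripper": -1, "delta_pos": [0, 0, -0.04], "twist": 0}]}}

```text
t: 12.62
tool_pos: [0.5618, -0.1123, 0.0447]
tcp_rot: [[-1.0, 0.027, -0.0], [0.027, 1.0, -0.0], [0.0, -0.0, -1.0]]
contact_force: [0.9, 0.1, 0.6]
gripper_width: -0.002
grasp_force: 0.0
```

>>> {"api": "jog_arm", "payload": {"plan": [{"gripper": -1, "delta_pos": [0, 0, -0.04], "twist": 0}]}}

```text
t: 12.7
tool_pos: [0.5618, -0.1123, 0.0443]
tcp_rot: [[-1.0, 0.027, -0.0], [0.027, 1.0, -0.0], [0.0, -0.0, -1.0]]
contact_force: [-0.1, -1.3, -0.2]
gripper_width: -0.003
grasp_force: 0.0
```

>>> {"api": "jog_arm", "payload": {"plan": [{"gripper": -1, "delta_pos": [0, 0, -0.05], "twist": 0}]}}

```text
t: 12.78
tool_pos: [0.5618, -0.1123, 0.0438]
tcp_rot: [[-1.0, 0.027, 0.0], [0.027, 1.0, -0.0], [-0.0, -0.0, -1.0]]
contact_force: [-0.5, -0.0, 0.4]
gripper_width: 0.0
grasp_force: 0.0
```

>>> {"api": "jog_arm", "payload": {"plan": [{"gripper": -1, "delta_pos": [0, 0, -0.05], "twist": 0}]}}

```text
t: 12.87
tool_pos: [0.5618, -0.1123, 0.0433]
tcp_rot: [[-1.0, 0.027, 0.0], [0.027, 1.0, -0.0], [-0.0, -0.0, -1.0]]
contact_force: [-0.9, 0.3, -0.1]
gripper_width: -0.003
grasp_force: 0.0
```

>>> {"api": "jog_arm", "payload": {"plan": [{"gripper": -1, "delta_pos": [0, 0, -0.04], "twist": 0}]}}

```text
t: 12.95
tool_pos: [0.5618, -0.1123, 0.0428]
tcp_rot: [[-1.0, 0.027, -0.0], [0.027, 1.0, -0.0], [0.0, -0.0, -1.0]]
contact_force: [-0.2, -0.5, 0.2]
gripper_width: -0.003
grasp_force: 0.0
```

>>> {"api": "jog_arm", "payload": {"plan": [{"gripper": -1, "delta_pos": [0, 0, -0.04], "twist": 0}]}}

```text
t: 13.03
tool_pos: [0.5618, -0.1123, 0.0425]
tcp_rot: [[-1.0, 0.027, -0.0], [0.027, 1.0, -0.0], [0.0, -0.0, -1.0]]
contact_force: [-1.1, -0.1, -0.1]
gripper_width: -0.002
grasp_force: 0.0
```

>>> {"api": "jog_arm", "payload": {"plan": [{"gripper": -1, "delta_pos": [0, 0, -0.04], "twist": 0}]}}

```text
t: 13.12
tool_pos: [0.5618, -0.1123, 0.0421]
tcp_rot: [[-1.0, 0.027, 0.0], [0.027, 1.0, -0.0], [-0.0, -0.0, -1.0]]
contact_force: [-0.4, 0.1, -0.2]
gripper_width: -0.001
grasp_force: 0.0
```

>>> {"api": "jog_arm", "payload": {"plan": [{"gripper": -1, "delta_pos": [0, 0, -0.04], "twist": 0}]}}

```text
t: 13.2
tool_pos: [0.5618, -0.1123, 0.0417]
tcp_rot: [[-1.0, 0.027, -0.0], [0.027, 1.0, -0.0], [0.0, -0.0, -1.0]]
contact_force: [0.3, 0.7, -0.1]
gripper_width: 0.001
grasp_force: 0.0
```

>>> {"api": "jog_arm", "payload": {"plan": [{"gripper": -1, "delta_pos": [0, 0, -0.04], "twist": 0}]}}

```text
t: 13.28
tool_pos: [0.5618, -0.1123, 0.0413]
tcp_rot: [[-1.0, 0.027, -0.0], [0.027, 1.0, -0.0], [0.0, -0.0, -1.0]]
contact_force: [-0.1, 0.7, 0.1]
gripper_width: -0.002
grasp_force: 0.0
```

>>> {"api": "jog_arm", "payload": {"plan": [{"gripper": -1, "delta_pos": [0, 0, -0.04], "twist": 0}]}}

```text
t: 13.37
tool_pos: [0.5618, -0.1123, 0.0409]
tcp_rot: [[-1.0, 0.027, 0.0], [0.027, 1.0, -0.0], [-0.0, -0.0, -1.0]]
contact_force: [-0.8, 0.4, 0.3]
gripper_width: -0.003
grasp_force: 0.0
```

>>> {"api": "jog_arm", "payload": {"plan": [{"gripper": -1, "delta_pos": [0, 0, -0.04], "twist": 0}]}}

```text
t: 13.45
tool_pos: [0.5618, -0.1123, 0.0405]
tcp_rot: [[-1.0, 0.027, 0.0], [0.027, 1.0, 0.0], [-0.0, 0.0, -1.0]]
contact_force: [-0.1, -0.7, 2.3]
gripper_width: -0.003
grasp_force: 0.8
```

>>> {"api": "jog_arm", "payload": {"plan": [{"gripper": -1, "delta_pos": [0, 0, -0.04], "twist": 0}]}}

```text
t: 13.53
tool_pos: [0.562, -0.1123, 0.0403]
tcp_rot: [[-1.0, 0.027, 0.0], [0.027, 1.0, 0.0], [-0.0, 0.0, -1.0]]
contact_force: [-0.8, 0.5, 5.4]
gripper_width: -0.007
grasp_force: 2.9
```

>>> {"api": "jog_arm", "payload": {"plan": [{"gripper": -1, "delta_pos": [0, 0, -0.04], "twist": 0}]}}

```text
t: 13.62
tool_pos: [0.5623, -0.1124, 0.0403]
tcp_rot: [[-1.0, 0.027, 0.001], [0.027, 1.0, 0.0], [-0.001, 0.0, -1.0]]
contact_force: [-1.3, 1.2, 8.8]
gripper_width: -0.002
grasp_force: 4.5
```

>>> {"api": "jog_arm", "payload": {"plan": [{"gripper": -1, "delta_pos": [0, 0, -0.03], "twist": 0}]}}

```text
t: 13.7
tool_pos: [0.5625, -0.1123, 0.0402]
tcp_rot: [[-1.0, 0.027, 0.001], [0.027, 1.0, 0.0], [-0.001, 0.0, -1.0]]
contact_force: [-1.6, 1.1, 10.8]
gripper_width: 0.001
grasp_force: 5.3
```

>>> {"api": "jog_arm", "payload": {"plan": [{"gripper": -1, "delta_pos": [0.1, 0, 0.01], "twist": 0}, {"gripper": -1, "delta_pos": [0.2, 0, 0.02], "twist": 0}, {"gripper": -1, "delta_pos": [0.3, 0, 0.02], "twist": 0}, {"gripper": -1, "delta_pos": [0.4, 0, 0.02], "twist": 0}]}}

```text
t: 14.03
tool_pos: [0.5665, -0.1125, 0.0404]
tcp_rot: [[-1.0, 0.027, 0.001], [0.027, 1.0, 0.0], [-0.001, 0.0, -1.0]]
contact_force: [-0.1, -0.4, 6.7]
gripper_width: 0.002
grasp_force: 3.4
```

>>> {"api": "jog_arm", "payload": {"plan": [{"gripper": -1, "delta_pos": [0.1, 0, 0], "twist": 0}, {"gripper": -1, "delta_pos": [0.2, 0, 0], "twist": 0}, {"gripper": -1, "delta_pos": [0.3, 0, 0], "twist": 0}, {"gripper": -1, "delta_pos": [0.4, 0, 0], "twist": 0}]}}

```text
t: 14.37
tool_pos: [0.5706, -0.1126, 0.0404]
tcp_rot: [[-1.0, 0.027, 0.001], [0.027, 1.0, -0.0], [-0.001, -0.0, -1.0]]
contact_force: [-0.2, -0.5, 6.3]
gripper_width: -0.002
grasp_force: 3.1
```

>>> {"api": "jog_arm", "payload": {"plan": [{"gripper": -1, "delta_pos": [0.1, 0, 0], "twist": 0}, {"gripper": -1, "delta_pos": [0.2, 0, 0], "twist": 0}, {"gripper": -1, "delta_pos": [0.3, 0, 0], "twist": 0}, {"gripper": -1, "delta_pos": [0.4, 0, 0], "twist": 0}]}}

```text
t: 14.7
tool_pos: [0.5747, -0.1127, 0.0404]
tcp_rot: [[-1.0, 0.027, 0.002], [0.027, 1.0, -0.0], [-0.002, -0.0, -1.0]]
contact_force: [-0.0, -0.4, 6.2]
gripper_width: -0.002
grasp_force: 2.8
```

>>> {"api": "jog_arm", "payload": {"plan": [{"gripper": -1, "delta_pos": [0.1, 0, 0], "twist": 0}, {"gripper": -1, "delta_pos": [0.2, 0, 0], "twist": 0}, {"gripper": -1, "delta_pos": [0.25, 0, 0], "twist": 0}, {"gripper": -1, "delta_pos": [0.25, 0, 0.3], "twist": 0}, {"gripper": -1, "delta_pos": [0.0, 0, 0.5], "twist": 0}, {"gripper": -1, "delta_pos": [-1.2, 0, 0.5], "twist": 0}, {"gripper": -1, "delta_pos": [-1.2, 0, 0.4], "twist": 0}, {"gripper": -1, "delta_pos": [-1.2, 0, 0.28], "twist": 0}, {"gripper": -1, "delta_pos": [-1.2, 0, 0.2], "twist": 0}, {"gripper": -1, "delta_pos": [-1.2, 0, 0.15], "twist": 0}, {"gripper": -1, "delta_pos": [-1.2, 0, 0.11], "twist": 0}, {"gripper": -1, "delta_pos": [-1.2, 0, 0.07], "twist": 0}, {"gripper": -1, "delta_pos": [-1.2, 0, 0.03], "twist": 0}]}}

```text
t: 15.78
tool_pos: [0.5624, -0.1123, 0.0403]
tcp_rot: [[-1.0, 0.027, 0.001], [0.027, 1.0, 0.0], [-0.001, 0.0, -1.0]]
contact_force: [-0.9, 1.2, 7.3]
gripper_width: 0.003
grasp_force: 3.9
```

>>> {"api": "jog_arm", "payload": {"plan": [{"gripper": -1, "delta_pos": [0, 0, -0.02], "twist": 0}]}}

```text
t: 15.87
tool_pos: [0.5625, -0.1123, 0.0403]
tcp_rot: [[-1.0, 0.027, 0.001], [0.027, 1.0, 0.0], [-0.001, 0.0, -1.0]]
contact_force: [-1.4, -0.2, 7.8]
gripper_width: -0.006
grasp_force: 3.9
```

>>> {"api": "jog_arm", "payload": {"plan": [{"gripper": -1, "delta_pos": [0.1, 0, 0.0], "twist": 0}, {"gripper": -1, "delta_pos": [0.2, 0, 0.0], "twist": 0}, {"gripper": -1, "delta_pos": [0.3, 0, 0], "twist": 0}, {"gripper": -1, "delta_pos": [0.4, 0, 0], "twist": 0}, {"gripper": -1, "delta_pos": [0.5, 0, 0], "twist": 0}, {"gripper": -1, "delta_pos": [0.6, 0, 0], "twist": 0}, {"gripper": -1, "delta_pos": [0.7, 0, 0], "twist": 0}, {"gripper": -1, "delta_pos": [0.8, 0, 0], "twist": 0}, {"gripper": -1, "delta_pos": [0.9, 0, 0], "twist": 0}, {"gripper": -1, "delta_pos": [1.0, 0, 0], "twist": 0}, {"gripper": -1, "delta_pos": [1.1, 0, 0], "twist": 0}, {"gripper": -1, "delta_pos": [1.2, 0, 0], "twist": 0}]}}

```text
t: 16.87
tool_pos: [0.5747, -0.1127, 0.0404]
tcp_rot: [[-1.0, 0.027, 0.002], [0.027, 1.0, -0.0], [-0.002, -0.0, -1.0]]
contact_force: [0.6, -1.0, 4.7]
gripper_width: 0.001
grasp_force: 2.7
```

>>> {"api": "jog_arm", "payload": {"plan": [{"gripper": -1, "delta_pos": [0.1, 0, 0], "twist": 0}, {"gripper": -1, "delta_pos": [0.2, 0, 0], "twist": 0}, {"gripper": -1, "delta_pos": [0.25, 0, 0], "twist": 0}, {"gripper": -1, "delta_pos": [0.25, 0, 0.3], "twist": 0}, {"gripper": -1, "delta_pos": [0.0, 0, 0.5], "twist": 0}, {"gripper": -1, "delta_pos": [-1.2, 0, 0.5], "twist": 0}, {"gripper": -1, "delta_pos": [-1.2, 0, 0.4], "twist": 0}, {"gripper": -1, "delta_pos": [-1.2, 0, 0.28], "twist": 0}, {"gripper": -1, "delta_pos": [-1.2, 0, 0.2], "twist": 0}, {"gripper": -1, "delta_pos": [-1.2, 0, 0.15], "twist": 0}, {"gripper": -1, "delta_pos": [-1.2, 0, 0.11], "twist": 0}, {"gripper": -1, "delta_pos": [-1.2, 0, 0.07], "twist": 0}, {"gripper": -1, "delta_pos": [-1.2, 0, 0.03], "twist": 0}, {"gripper": -1, "delta_pos": [-1.2, 0, 0], "twist": 0}]}}

```text
t: 18.03
tool_pos: [0.5625, -0.1123, 0.0403]
tcp_rot: [[-1.0, 0.027, 0.001], [0.027, 1.0, 0.0], [-0.001, 0.0, -1.0]]
contact_force: [-1.0, 1.5, 7.7]
gripper_width: 0.002
grasp_force: 4.2
```

>>> {"api": "jog_arm", "payload": {"plan": [{"gripper": -1, "delta_pos": [0.1, 0, 0.0], "twist": 0}, {"gripper": -1, "delta_pos": [0.2, 0, 0.0], "twist": 0}, {"gripper": -1, "delta_pos": [0.3, 0, 0], "twist": 0}, {"gripper": -1, "delta_pos": [0.4, 0, 0], "twist": 0}, {"gripper": -1, "delta_pos": [0.5, 0, 0], "twist": 0}, {"gripper": -1, "delta_pos": [0.6, 0, 0], "twist": 0}, {"gripper": -1, "delta_pos": [0.7, 0, -0.01], "twist": 0}, {"gripper": -1, "delta_pos": [0.8, 0, -0.01], "twist": 0}, {"gripper": -1, "delta_pos": [0.9, 0, -0.01], "twist": 0}, {"gripper": -1, "delta_pos": [1.0, 0, -0.01], "twist": 0}, {"gripper": -1, "delta_pos": [1.1, 0, -0.01], "twist": 0}, {"gripper": -1, "delta_pos": [1.2, 0, -0.01], "twist": 0}]}}

```text
t: 19.03
tool_pos: [0.5748, -0.1127, 0.0404]
tcp_rot: [[-1.0, 0.027, 0.002], [0.027, 1.0, -0.0], [-0.002, -0.0, -1.0]]
contact_force: [-0.1, -0.4, 6.0]
gripper_width: -0.003
grasp_force: 2.9
```

>>> {"api": "jog_arm", "payload": {"plan": [{"gripper": -1, "delta_pos": [0.1, 0, 0], "twist": 0}, {"gripper": -1, "delta_pos": [0.2, 0, 0], "twist": 0}, {"gripper": -1, "delta_pos": [0.25, 0, 0], "twist": 0}, {"gripper": -1, "delta_pos": [0.25, 0, 0.5], "twist": 0}, {"gripper": -1, "delta_pos": [0.25, 0, 2.0], "twist": 0}, {"gripper": -1, "delta_pos": [0, -3.5, 2.0], "twist": 0}, {"gripper": -1, "delta_pos": [-0.4, -7, 2.0], "twist": 0}, {"gripper": -1, "delta_pos": [-0.8, -10, 2.0], "twist": 0}, {"gripper": -1, "delta_pos": [-0.85, -11.2, 2.0], "twist": 0}, {"gripper": -1, "delta_pos": [-0.85, -11.2, 2.0], "twist": 0}]}}

```text
t: 19.87
tool_pos: [0.5641, -0.2287, 0.0601]
tcp_rot: [[-0.999, 0.033, 0.0], [0.033, 0.999, -0.002], [-0.0, -0.002, -1.0]]
contact_force: [-0.2, 0.6, 0.1]
gripper_width: 0.0
grasp_force: 0.0
```

```bash
python3 look.py w6; python3 - <<'E'
from h import *
import pickle
s=pickle.load(open('wrist.pkl','rb'))
a=cv2.imread('pics/w6.png')
def pt(X):
    u,v=proj(s,X);return (511-u+.5)*1.5-.5,(383-v+.5)*1.5-.5
x0,y0=pt((.568,-.09,.056));x1,y1=pt((.566,-.24,.056));print(x0,y0,x1,y1)
p=a[int(y0)-110:int(y0)+100,max(0,int(x0)-60):int(x1)+60]
k=min(800/p.shape[1],600/p.shape[0])
cv2.imwrite('pics/w6c.png',cv2.resize(p,None,fx=k*.999,fy=k*.999,interpolation=cv2.INTER_CUBIC));print(p.shape)
E
```

```text
19.9167 [1.13 0.51 0.25] [ 0.5648 -0.226   0.0597]
64.6085335384144 234.7644730629831 413.69663360909925 228.84195619278853
(210, 469, 3)
```

View pics/w6c.png

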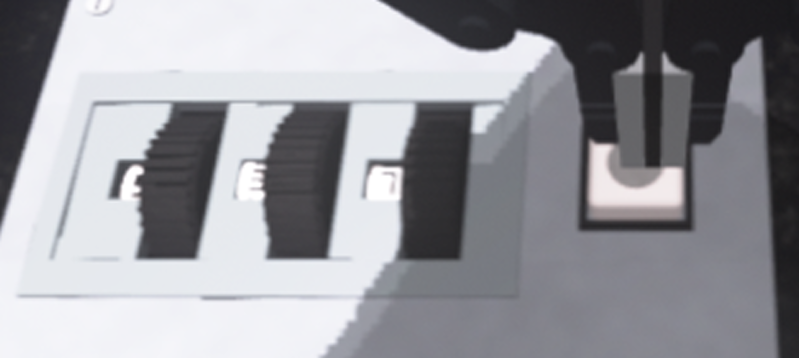

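The picture shows b on 3 and c on 7; a's window at (130,182) is half hidden. That was my last view, so I'll move where all the windows are clear and read a's digit with image code, by segment darkness.

>>> {"api": "jog_arm", "payload": {"plan": [{"gripper": -1, "delta_pos": [0.4, 3.5, 0], "twist": 0}, {"gripper": -1, "delta_pos": [0.9, 7, 0], "twist": 0}, {"gripper": -1, "delta_pos": [0.9, 8.2, 0], "twist": 0}, {"gripper": -1, "delta_pos": [0.9, 8.2, 0], "twist": 0}, {"gripper": -1, "delta_pos": [0.9, 8.2, 0], "twist": 0}]}}

```text
t: 20.33
tool_pos: [0.5747, -0.1396, 0.0594]
tcp_rot: [[-1.0, 0.023, -0.0], [0.023, 1.0, 0.001], [0.0, 0.001, -1.0]]
contact_force: [-0.0, 0.6, 0.1]
gripper_width: -0.002
grasp_force: 0.0
```

```bash
cp wrist.pkl w6.pkl; python3 look.py w7; python3 - <<'E'
import cv2,numpy as np
def wins(name):
    a=cv2.imread(f'pics/{name}.png',0)[::1,::1]
    roi=a[150:330,200:480]
    b=cv2.morphologyEx((roi>185).astype(np.uint8),cv2.MORPH_CLOSE,np.ones((9,9)))
    n,l,st,c=cv2.connectedComponentsWithStats(b)
    return a,[(st[i][0]+200,st[i][1]+150,st[i][2],st[i][3],st[i][4]) for i in range(1,n) if 150<st[i][4]<1500]
for n in('w4','w7'): print(n,wins(n)[1])
E
```

```text
20.3833 [ 0.27 -0.   -0.17] [ 0.5744 -0.1414  0.0596]
w4 [(np.int32(344), np.int32(224), np.int32(23), np.int32(23), np.int32(484)), (np.int32(266), np.int32(227), np.int32(22), np.int32(20), np.int32(345)), (np.int32(423), np.int32(227), np.int32(23), np.int32(21), np.int32(407))]
w7 [(np.int32(354), np.int32(236), np.int32(23), np.int32(21), np.int32(413)), (np.int32(430), np.int32(238), np.int32(22), np.int32(20), np.int32(374))]
```

```bash
python3 - <<'E'
import cv2,numpy as np
def g(n,x,y):
    p=cv2.imread(f'pics/{n}.png',0)[y-2:y+24,x-2:x+24]
    p=cv2.resize(p,(22,13),interpolation=cv2.INTER_AREA).astype(float)
    t=(np.percentile(p,90)+p.min())/2
    return [''.join('#' if v<t else '.' for v in r) for r in p]
A=[g('w7',277,236),g('w7',354,236),g('w7',430,238),g('w4',266,226),g('w4',344,226)]
for r in zip(*A): print('  '.join(r))
E
```

```text
######################  ####..################  ######################  ######################  ###.....########......
######..........####.#  ##.......######......#  #......#######......##  ####...........###..##  ##....................
#####.................  ##......#######......#  #.......######......##  ###..................#  #......##.....##......
#####.......#####.....  ##..........####.....#  #.......#######.....##  ###......#######....##  #......##.....##......
#####.....#######.....  #............###.....#  #............##.....##  ##............##....##  #......###...###......
####......##..........  #.......########.....#  #............##......#  ##............##....##  #......#########......
####......####........  #............##......#  #.............#......#  ##.......##..###....##  #.............##......
####..........###.....  #............##......#  #.............#......#  ##......##..........##  #.............##......
####...........##.....  #.......#######......#  #.............#......#  #......##...........##  #.............#.......
####.......######....#  #....................#  #....................#  #......#######......##  #.....................
####......######.....#  #....................#  #....................#  #...................##  #....................#
#####...............##  ##...................#  ###.................##  ...................###  ##.....########......#
######################  ######################  ######################  .#####################  ######################
```

The segments read 5 – 3 – 7, each centred in its window. Now the load key.

>>> {"api": "jog_arm", "payload": {"plan": [{"gripper": -1, "delta_pos": [-0.3, -3, 0], "twist": 0}, {"gripper": -1, "delta_pos": [-0.7, -6.5, 0], "twist": 0}, {"gripper": -1, "delta_pos": [-0.85, -8.2, 0], "twist": 0}, {"gripper": -1, "delta_pos": [-0.85, -8.2, -0.3], "twist": 0}, {"gripper": -1, "delta_pos": [-0.85, -8.2, -0.7], "twist": 0}, {"gripper": -1, "delta_pos": [-0.85, -8.2, -1.1], "twist": 0}, {"gripper": -1, "delta_pos": [-0.85, -8.2, -1.3], "twist": 0}, {"gripper": -1, "delta_pos": [-0.85, -8.2, -1.4], "twist": 0}, {"gripper": -1, "delta_pos": [-0.85, -8.2, -1.46], "twist": 0}, {"gripper": -1, "delta_pos": [-0.85, -8.2, -1.52], "twist": 0}, {"gripper": -1, "delta_pos": [-0.85, -8.2, -1.58], "twist": 0}]}}

```text
t: 21.3
tool_pos: [0.566, -0.2239, 0.0439]
tcp_rot: [[-1.0, 0.027, 0.0], [0.027, 1.0, 0.0], [-0.0, 0.0, -1.0]]
contact_force: [0.1, -0.6, 0.1]
gripper_width: -0.003
grasp_force: 0.0
```

>>> {"api": "jog_arm", "payload": {"plan": [{"gripper": -1, "delta_pos": [0, 0, -0.06], "twist": 0}, {"gripper": -1, "delta_pos": [0, 0, -0.12], "twist": 0}, {"gripper": -1, "delta_pos": [0, 0, -0.18], "twist": 0}]}}

```text
t: 21.55
tool_pos: [0.5659, -0.2242, 0.0421]
tcp_rot: [[-1.0, 0.027, 0.0], [0.027, 1.0, 0.0], [-0.0, 0.0, -1.0]]
contact_force: [-0.7, 1.2, 2.7]
gripper_width: -0.001
grasp_force: 1.1
```

>>> {"api": "jog_arm", "payload": {"plan": [{"gripper": -1, "delta_pos": [0, 0, -0.06], "twist": 0}, {"gripper": -1, "delta_pos": [0, 0, -0.12], "twist": 0}, {"gripper": -1, "delta_pos": [0, 0, -0.18], "twist": 0}]}}

```text
t: 21.8
tool_pos: [0.5659, -0.2243, 0.0404]
tcp_rot: [[-1.0, 0.027, 0.0], [0.027, 1.0, 0.0], [-0.0, 0.0, -1.0]]
contact_force: [-0.8, 0.6, 3.9]
gripper_width: -0.003
grasp_force: 1.7
```

>>> {"api": "jog_arm", "payload": {"plan": [{"gripper": -1, "delta_pos": [0, 0, -0.06], "twist": 0}, {"gripper": -1, "delta_pos": [0, 0, -0.12], "twist": 0}, {"gripper": -1, "delta_pos": [0, 0, -0.18], "twist": 0}, {"gripper": -1, "delta_pos": [0, 0, -0.24], "twist": 0}]}}

```text
t: 22.13
tool_pos: [0.5659, -0.2243, 0.0379]
tcp_rot: [[-1.0, 0.027, 0.0], [0.027, 1.0, 0.0], [-0.0, 0.0, -1.0]]
contact_force: [-0.2, 1.5, 4.7]
gripper_width: 0.005
grasp_force: 2.5
```

>>> {"api": "jog_arm", "payload": {"plan": [{"gripper": -1, "delta_pos": [0, 0, -0.06], "twist": 0}, {"gripper": -1, "delta_pos": [0, 0, -0.12], "twist": 0}]}}

```text
t: 22.3
tool_pos: [0.566, -0.2242, 0.0367]
tcp_rot: [[-1.0, 0.027, 0.0], [0.027, 1.0, 0.0], [-0.0, 0.0, -1.0]]
contact_force: [-1.0, 1.9, 5.5]
gripper_width: -0.002
grasp_force: 2.9
```

>>> {"api": "jog_arm", "payload": {"plan": [{"gripper": -1, "delta_pos": [0, 0, -0.05], "twist": 0}]}}

```text
t: 22.38
tool_pos: [0.5659, -0.2243, 0.0363]
tcp_rot: [[-1.0, 0.027, 0.0], [0.027, 1.0, 0.0], [-0.0, 0.0, -1.0]]
contact_force: [-3.1, 2.8, 12.0]
gripper_width: -0.0
grasp_force: 6.2
```

>>> {"api": "jog_arm", "payload": {"plan": [{"gripper": -1, "delta_pos": [0, 0, -0.04], "twist": 0}]}}

```text
t: 22.47
tool_pos: [0.566, -0.2243, 0.0363]
tcp_rot: [[-1.0, 0.027, 0.0], [0.027, 1.0, 0.0], [-0.0, 0.0, -1.0]]
contact_force: [-4.8, 3.0, 14.9]
gripper_width: 0.002
grasp_force: 7.3
```

Bottom stop felt (force jumped past 6 N at ~6 mm travel). Release and lift well clear.

>>> {"api": "jog_arm", "payload": {"plan": [{"gripper": -1, "delta_pos": [0, 0, 0.1], "twist": 0}, {"gripper": -1, "delta_pos": [0, 0, 0.4], "twist": 0}, {"gripper": -1, "delta_pos": [0, 0, 0.8], "twist": 0}, {"gripper": -1, "delta_pos": [0, 0, 2], "twist": 0}, {"gripper": -1, "delta_pos": [0, 0, 5], "twist": 0}, {"gripper": -1, "delta_pos": [0, 0, 8], "twist": 0}, {"gripper": -1, "delta_pos": [0, 0, 8], "twist": 0}, {"gripper": -1, "delta_pos": [0, 0, 8], "twist": 0}]}}

```text
t: 23.13
tool_pos: [0.5669, -0.225, 0.1179]
tcp_rot: [[-1.0, 0.027, 0.003], [0.027, 1.0, -0.001], [-0.003, -0.001, -1.0]]
contact_force: [0.6, 0.3, -0.5]
gripper_width: 0.004
grasp_force: 0.0
```

```bash
python3 - <<'E'
from h import *
from bench import job_done
o=observe();print(o['t'],np.round(o['contact_force'],1),np.round(o['dq'],3).tolist());print(job_done())
E
```

```text
23.1333 [ 0.6  0.3 -0.5] [0.004, 0.032, -0.024, 0.043, -0.013, -0.013, 0.006]
the job is handed in; nothing more can be done
None
```

The job is handed in at 23 s: the wheels read 5 3 7 just before the press (digit a read by image code, not by eye), the load key was pressed to its stop once and released, and the highest force I read was about 15 N.

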